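# Empty the tilting tray of brass castings into the pan

### The job

Slide the empty metal pan squarely home against the stand, centred under the lip of the hinged tray, then tip the tray by its push bar until all five brass castings have dropped into the pan. Then let the tray down gently, without dropping it, until it rests level again, leaving the pan where it is and everything else on the bench undisturbed.

Things in the scene. Friction and masses are not known exactly. Their poses are not given: they have to be found in the camera images.
- stand: Fixed dark steel stand of the hinged tray; place and yaw vary. Origin on the bench straight below the hinge; +y is the way the tray tips (towards the pan), x along the hinge, z up. Upright stop plate 170 mm wide, 100 mm tall, face at y = -20 mm. The hinge ears overhang it to y = +15 mm, 95 to 145 mm above the bench; the pan fits under them. Base behind it to y = -200 mm, 190 mm wide.
- tray (a joint): Tilt of the steel tray, rad: 0 = level on its rest, grows as the tail rises and the lip dips, up to 1.3. Hinge axis: stand x, 135 mm above the bench. Falls back by its weight if let go. The tray weighs 0.45 kg and its load of castings 0.44 kg; 4 to 8 N at the bar tips it. The castings begin to slide from about 0.45 rad on; at 1.2 rad all are out.
- lip (a point): Middle of the tray's open lip edge, at floor level; it turns with the tray. Tray 140 mm wide; level, its floor is 135 mm above the bench and runs from y = -170 mm (tail) to +30 mm (lip) in the stand's frame, with 30 mm walls on the other three sides. Axes as the stand's when level.
- bar (a point): Middle of the tray's push bar: round steel, 14 mm thick, parallel to the hinge, standing out at the tray's -x side (robot's side) on a 12 mm arm; turns with the tray. Level: x = -115, y = -46, z = 235 mm in the stand's frame, 110 mm from the hinge axis; the bar is free from x = -82 to -157 mm. Tipping carries it towards +y and over.
- pan: Loose open rectangular metal pan, 190 mm (x) x 160 mm (y) x 80 mm tall, 4 mm walls, about 0.7 kg. Origin at the centre of its underside. Starts 50 to 110 mm short of the stop plate on the stand's +y side, a little askew. Home: its 190 mm side flat on the stop plate, origin at x = 0, y = +60 mm in the stand's frame, axes parallel.
- casting1: Brass casting lying loose in the tray: square rosette, 32 x 32 x 19 mm, 70 to 100 g. Origin at the centre of its underside.
- casting2: Brass casting lying loose in the tray: small angle bracket, 36 x 20 x 26 mm, 70 to 100 g. Origin at the centre of its underside.
- casting3: Brass casting lying loose in the tray: cross, 38 x 38 x 14 mm, 70 to 100 g. Origin at the centre of its underside.
- casting4: Brass casting lying loose in the tray: round turned knob, 32 mm across, 25 mm tall, 70 to 100 g. Origin at the centre of its underside.
- casting5: Brass casting lying loose in the tray: block foot with a stub, 30 x 24 x 26 mm, 70 to 100 g. Origin at the centre of its underside.
- hammer: Bystander, leave alone: hammer lying on the bench, about 220 mm long. Origin at or near its underside, z up. It lies along its x axis.
- tin: Bystander, leave alone: closed round dark tin, 70 mm across, 55 mm tall. Origin at or near its underside, z up.
- wood_block: Bystander, leave alone: pale wooden block, 70 x 50 x 45 mm. Origin at or near its underside, z up.
- punch_a: Bystander, leave alone: square steel punch, 122 mm long, 10 mm thick, lying. Origin at or near its underside, z up.
- punch_b: Bystander, leave alone: another such punch, lying beside it. Origin at or near its underside, z up.
- dish: Bystander, leave alone: small copper bowl, 90 mm across, 30 mm tall. Origin at or near its underside, z up.
Things that resemble listed ones, but are neither listed nor needed, are in the scene too. Of the things shaped like the pan, the metal one is meant. What is shaped like the casting4 but pink is not meant.

How it is judged:
On the way, in this order (a step that is already met when the one before it is completed fails the run):
1. the pan stands home against the stop plate, centred and square, the tray still level (y of pan in the frame of stand below 0.07 m and x of pan in the frame of stand between -0.03 and 0.03 m and angle between the x axis of pan and the x axis of stand, either way round below 0.12 rad and angle between pan's own z axis and vertical below 0.05 rad and value of joint tray below 0.15 rad), for 0.2 s.
2. all five castings are in the pan while the tray is still tipped (x of casting1 in the frame of pan between -0.093 and 0.093 m and y of casting1 in the frame of pan between -0.078 and 0.078 m and z of casting1 in the frame of pan between -0.005 and 0.075 m and x of casting2 in the frame of pan between -0.093 and 0.093 m and y of casting2 in the frame of pan between -0.078 and 0.078 m and z of casting2 in the frame of pan between -0.005 and 0.075 m and x of casting3 in the frame of pan between -0.093 and 0.093 m and y of casting3 in the frame of pan between -0.078 and 0.078 m and z of casting3 in the frame of pan between -0.005 and 0.075 m and x of casting4 in the frame of pan between -0.093 and 0.093 m and y of casting4 in the frame of pan between -0.078 and 0.078 m and z of casting4 in the frame of pan between -0.005 and 0.075 m and x of casting5 in the frame of pan between -0.093 and 0.093 m and y of casting5 in the frame of pan between -0.078 and 0.078 m and z of casting5 in the frame of pan between -0.005 and 0.075 m and value of joint tray above 0.5 rad), for 0.1 s.
At the end, for the whole second after the job is handed in: All five castings lie at rest inside the pan; the pan stands upright within 10 mm of touching the stop plate, within 30 mm of centred and 0.12 rad of square to the stand; the tray is back level (within 0.05 rad) and still (y of pan in the frame of stand below 0.07 m and x of pan in the frame of stand between -0.03 and 0.03 m and angle between the x axis of pan and the x axis of stand, either way round below 0.12 rad and angle between pan's own z axis and vertical below 0.05 rad and x of casting1 in the frame of pan between -0.093 and 0.093 m and y of casting1 in the frame of pan between -0.078 and 0.078 m and z of casting1 in the frame of pan between -0.005 and 0.075 m and x of casting2 in the frame of pan between -0.093 and 0.093 m and y of casting2 in the frame of pan between -0.078 and 0.078 m and z of casting2 in the frame of pan between -0.005 and 0.075 m and x of casting3 in the frame of pan between -0.093 and 0.093 m and y of casting3 in the frame of pan between -0.078 and 0.078 m and z of casting3 in the frame of pan between -0.005 and 0.075 m and x of casting4 in the frame of pan between -0.093 and 0.093 m and y of casting4 in the frame of pan between -0.078 and 0.078 m and z of casting4 in the frame of pan between -0.005 and 0.075 m and x of casting5 in the frame of pan between -0.093 and 0.093 m and y of casting5 in the frame of pan between -0.078 and 0.078 m and z of casting5 in the frame of pan between -0.005 and 0.075 m and linear speed of each of casting1, casting2, casting3, casting4, casting5, pan below 0.02 m/s and value of joint tray below 0.05 rad and velocity of joint tray between -0.05 and 0.05 rad/s).
It fails at once if another thing on the bench is shifted by more than 25 mm (distance of any of hammer, tin, wood_block, punch_a, punch_b, dish from where it was at the start of the episode above 0.025 m).
It fails at once if the tray is dropped instead of let down (it swings back faster than 2.5 rad/s) (velocity of joint tray below -2.5 rad/s).
It also fails if it takes over 64 s, if anything falls off the work surface, if the arm or the gripper's body presses on something with over 40 N, if the wrist force passes 120 N, or if a joint passes its speed limit or range.

### The arm

A 6-joint arm with a two-finger parallel gripper is mounted at the origin on the work surface. World frame = base frame: x ahead of the robot, y to its left, z up, the work surface at z = 0. Lengths are in m, angles in rad, forces in N, time in s.
With the tool pointing down it reaches from about 0.3 to 0.775 m from the base axis. Payload 14.6 kg.
Tool frame: the origin (TCP) lies at the very end of the fingers, on their centre line; the grasp point (between the pads) lies 19 mm behind it (ctrl.hold_point_z is the z of the grasp point in the tool frame, in m); z points along the fingers, y is the direction in which the jaws open and shut (so a half turn about z gives the same grasp; the last joint's range is limited). The gripper opens to 94 mm and grips with 3 to 60 N. Pads are 16 mm wide; open, the fingers measure 119 mm over their backs; the gripper's body (75 mm by 177 mm) begins 78 mm behind the grasp point.
Start: joints at [1.035, 0.3, 1.521, -0, 1.321, -0.067], TCP at [0.248, 0.491, 0.205] pointing down, gripper open.
Joint ranges: [-3.03, 3.03], [-0.79, 2.21], [0.23, 2.52], [-1.04, 4.18], [0, 3.07], [-2.55, 2.55]. Speed limits (rad/s): [2.22, 2.22, 2.57, 3.14, 3.14, 3.14].

### API

Orientations are given as [roll, pitch, yaw] about the fixed x, y, z axes, in that order (R = Rz(yaw) Ry(pitch) Rx(roll)).
In Python, from station import ctrl, cams, hand_in gives the robot as it stands.
- The arm moves only by the tool servo_tool, never from a script. Its argument "rows" is a list of rows, each a list of 7 numbers: the shift along the world's x, y, z in m, then the turn, a rotation vector about the world's x, y, z in rad, then the gripper command: -1 is shut, 1 is fully open, values between are in proportion. A call has exactly 8 rows; each row is the pose to reach, as a shift and turn from the pose measured when the call began; what a row does not reach only later rows make up. A row lasts 1/12 s, in which the tool goes at most 41.7 mm and 7.16 degrees, less where a joint would pass 70% of its speed; a pose out of reach is approached as far as the arm can. A call with a gripper value outside its range is refused whole. The fingers move at their own pace and stop on an object; "newtons" is the grip in N (left out, the last holds). Time passes only in rows, so rows that repeat a pose let the fingers close, or fill a call up. It gives the time, the measured TCP pose, the force and the opening at its end, in the units of the state.
- ctrl.get_obs(): the state, without advancing time (a new reading comes with each control period).
- cams.camera(name): name is "side" or "top" or "wrist"; returns a dict with "image" (420x560x3 uint8, red, green, blue), "depth" (420x560 float32, m along the optical axis (not along the pixel's ray), 0 where there is no reading), "fx", "fy", "cx", "cy" (pixels), "rvec" (rotation vector, rad) and "tvec" (3), from world to camera coordinates, as OpenCV has them; the wrist camera has in their place "hand_eye" (4x4, takes a point from camera to tool coordinates, whose origin is the TCP and whose axes are the flange's). Camera axes: x right, y down, z forward; pixel columns grow to the right and rows downward; lengths in m; the calibration is good to about 2 mm. A picture is of the moment at which its call begins: read the wrist's pose just before it.
- hand_in(): hands the job in, once; it reports no verdict.
Trained networks look in a picture, given as the dict that the camera call returned (one of the last four; its "shot" number tells which), for a name from the list of things; names that differ only in an ending like _2 or _b are one class to them, and where a whole thing is asked for, a point or a joint stands for the part that bears it (a point fixed in the world has none). Each returns a list of dicts, best first, with "p" (0 to 1); they miss things now and then, are a little off and sometimes report something else, mostly with a low value. They report only what shows in the picture. A call takes as long as a camera call. They do not tell look-alikes from the thing itself.
- cams.spot_in(picture, name): "box" ([left, top, right, bottom] as shares, 0 to 1, of the picture: columns of its width, rows of its height, round what is visible of it).
- cams.place_of(picture, name): "at" ([column, row] as shares, 0 to 1, of the picture: columns of its width, rows of its height: a listed point, or the origin of a listed thing).
The state is a dict: "time_s": time; "qpos": joint angles; "joint_vel": joint speeds; "tau": joint torques, N m; "ee_pos": TCP position; "eef_rot": TCP orientation; "force": force on the tool from outside, world axes, zero at the start; "moment": the same for the moment, N m; "grip_width": finger opening in m.
Only numpy, scipy, OpenCV 4.12 (cv2) and the standard library are available. Lean on these libraries where they do the work, as an engineer would, in place of code of your own. Each camera call takes 0.05 s, during which the arm holds its last target.

## Working session

There is one attempt and no reset: what is moved stays moved. The work goes in short steps, Python scripts to look and compute and a tool call to move; the robot and the scene stay as the last step left them, time stands still between calls to the robot, and variables do not carry over. Pictures are saved under pics/ and viewed, and the job is handed in when it is done.

Besides the shell and the picture viewer there is one more tool, called after "Emit:" by a JSON object that holds its "fn" and its "kwargs", one argument or row to a line. servo_tool: Moves the arm, as the interface text tells. Its arguments: {"type":"object","properties":{"rows":{"type":"array"},"newtons":{"type":"number"}},"required":["rows"]}

```bash
mkdir -p pics; ls; python3 - <<'E'
from station import ctrl,cams
import cv2
o=ctrl.get_obs();print(o)
for n in("side","top"):
    p=cams.camera(n);cv2.imwrite(f"pics/{n}0.png",p["image"][:,:,::-1])
    print(n,p["fx"],p["cx"],p["cy"],p["rvec"],p["tvec"])
E
```

```text
pics
{'time_s': 0.0, 'qpos': array([ 1.03539366e+00,  3.00435471e-01,  1.52157028e+00,  5.19819750e-06,
        1.32070188e+00, -6.66270027e-02]), 'joint_vel': array([-0.0013893 , -0.00147705,  0.00026354,  0.00010536,  0.00105686,
       -0.00020072]), 'tau': array([-7.10503482e-04, -5.31806803e+01, -3.52747250e+01,  7.07675633e-02,
        2.43817287e-02, -5.17507726e-05]), 'ee_pos': array([0.24836939, 0.49043695, 0.20491045]), 'eef_rot': array([-3.14048049e+00, -7.92560759e-05,  2.67281566e+00]), 'force': array([ 0.2263985 , -0.17885784, -0.10300715]), 'moment': array([-0.00041422, -0.03466958,  0.00206697]), 'grip_width': 0.09393724044474921}
side 397.148573236676 280.08379742010726 204.99017178195098 [ 2.21627331 -0.70666043  0.28844244] [-0.37752088  0.30090186  0.96440129]
top 419.5567968021046 288.4327360437746 205.28354642377838 [ 2.14325608 -2.17691372  0.14563835] [0.01028375 0.48120309 1.23661263]
```

View pics/side0.png

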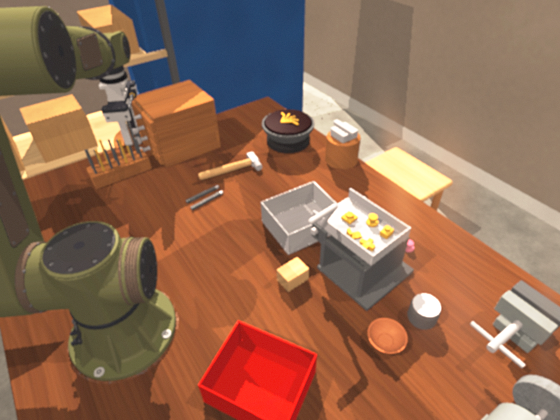

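View pics/top0.png

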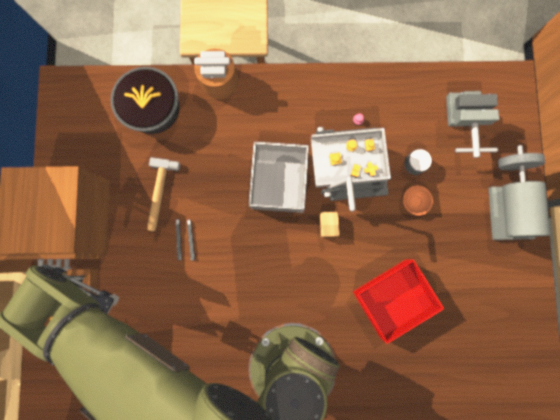

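Top view: the metal pan is at (278,177), the stand and tray with brass castings at (350,160), and the push bar at (350,192). Look-alikes are the red pan at (400,300) and the pink knob at (358,119), neither wanted. Next I measure from the depth.

```bash
cat > h.py <<'E'
import numpy as np,cv2
from station import ctrl,cams
from scipy.spatial.transform import Rotation as R
def cloud(p):
    d=p["depth"];v,u=np.mgrid[:d.shape[0],:d.shape[1]]
    c=np.stack([(u-p["cx"])/p["fx"]*d,(v-p["cy"])/p["fy"]*d,d],-1)
    if "rvec" in p:
        M=cv2.Rodrigues(np.array(p["rvec"]))[0]
        w=(c-np.array(p["tvec"]).ravel())@M
    else:
        o=ctrl.get_obs();T=np.array(p["hand_eye"]);
        t=c@T[:3,:3].T+T[:3,3]
        w=t@R.from_euler('xyz',o["eef_rot"]).as_matrix().T+o["ee_pos"]
    w[d<=0]=np.nan
    return w
def show(p,name,box=None,s=1):
    im=p["image"][:,:,::-1]
    if box: im=im[box[1]:box[3],box[0]:box[2]]
    cv2.imwrite("pics/"+name,cv2.resize(im,None,fx=s,fy=s,interpolation=cv2.INTER_CUBIC))
E
python3 - <<'E'
from h import *
p=cams.camera("top");w=cloud(p)
show(p,"crop0.png",(230,100,450,250),3.6)
print(w[250,200],w[177,275])
def rect(m,nm):
    pts=w[m][:,:2].astype(np.float32);r=cv2.minAreaRect(pts);print(nm,len(pts),r,np.round(cv2.boxPoints(r),3).tolist(), np.nanmedian(w[m][:,2]))
v,u=np.mgrid[:420,:560]
z=w[...,2]
rect((u>240)&(u<310)&(v>135)&(v<218)&(z>.06)&(z<.095),"pan rim")
rect((u>310)&(u<395)&(v>120)&(v<195)&(z>.152)&(z<.18),"traywalls")
rect((u>310)&(u<395)&(v>120)&(v<215)&(z>.19),"bar")
for n in("stand","pan","bar","lip","tray","hammer","tin","wood_block","punch_a","dish","casting1","casting2","casting3","casting4","casting5"):
    try:
      for q in cams.place_of(p,n)[:3]:
        c=int(q["at"][0]*560);r=int(q["at"][1]*420);print(n,round(q["p"],2),c,r,np.round(w[r,c],3))
    except Exception as e: print(n,e)
E
```

```text
[ 0.35206141  0.2754175  -0.00647888] [0.57404902 0.04288659 0.00329208]
pan rim 491 ((0.5644452571868896, 0.030789464712142944), (0.16011890769004822, 0.19077838957309723), 85.15198516845703) [[0.46299999952316284, -0.04100000113248825], [0.652999997138977, -0.05700000002980232], [0.6660000085830688, 0.10300000011920929], [0.47600001096725464, 0.11900000274181366]] 0.07799263667714054
traywalls 685 ((0.5922850370407104, -0.16864119470119476), (0.15082098543643951, 0.20012164115905762), 4.8084845542907715) [[0.5090000033378601, -0.07500000298023224], [0.5260000228881836, -0.2750000059604645], [0.6759999990463257, -0.2619999945163727], [0.6589999794960022, -0.06300000101327896]] 0.1613038020686623
bar 231 ((0.4827565848827362, -0.14599981904029846), (0.08754382282495499, 0.030885325744748116), 9.066027641296387) [[0.43700000643730164, -0.1379999965429306], [0.44200000166893005, -0.1679999977350235], [0.527999997138977, -0.15399999916553497], [0.5239999890327454, -0.12399999797344208]] 0.23993586045252896
stand 0.86 319 172 [ 0.56  -0.083  0.136]
pan 0.92 278 180 [0.565 0.034 0.002]
pa
[... 463 characters left out ...]
03 [ 0.486 -0.388  0.007]
casting1 0.72 333 159 [ 0.593 -0.121  0.155]
casting1 0.68 349 143 [ 0.636 -0.166  0.161]
casting1 0.63 353 173 [ 0.551 -0.174  0.16 ]
casting2 0.72 333 159 [ 0.593 -0.121  0.155]
casting2 0.68 349 143 [ 0.636 -0.166  0.161]
casting2 0.63 353 173 [ 0.551 -0.174  0.16 ]
casting3 0.72 333 159 [ 0.593 -0.121  0.155]
casting3 0.68 349 143 [ 0.636 -0.166  0.161]
casting3 0.63 353 173 [ 0.551 -0.174  0.16 ]
casting4 0.72 333 159 [ 0.593 -0.121  0.155]
casting4 0.68 349 143 [ 0.636 -0.166  0.161]
casting4 0.63 353 173 [ 0.551 -0.174  0.16 ]
casting5 0.72 333 159 [ 0.593 -0.121  0.155]
casting5 0.68 349 143 [ 0.636 -0.166  0.161]
casting5 0.63 353 173 [ 0.551 -0.174  0.16 ]
```

View pics/crop0.png

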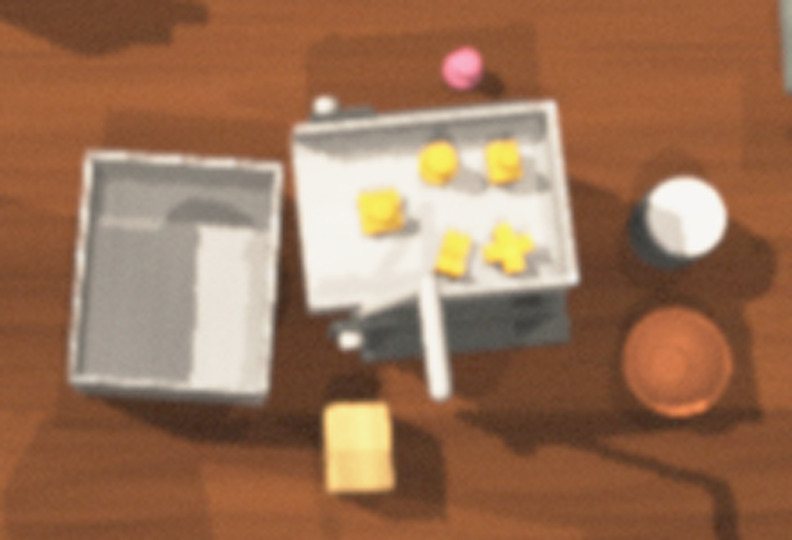

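```bash
python3 - <<'E'
from h import *
p=cams.camera("top");w=cloud(p);v,u=np.mgrid[:420,:560];z=w[...,2]
m=(u>305)&(u<395)&(v>120)&(v<195)&(z>.125)&(z<.175)
P=w[m]
c,s=np.cos(.085),np.sin(.085)
O=np.array([.587,-.099])
q=(P[:,:2]-O)@np.array([[c,-s],[s,c]])
L=np.c_[q,P[:,2]]
b=w[(u>305)&(u<395)&(v>120)&(v<215)&(z>.2)];bq=(b[:,:2]-O)@np.array([[c,-s],[s,c]])
np.set_printoptions(precision=4,suppress=True)
print("wall +x outer",[ (y,np.round(L[(abs(L[:,1]-y)<.01)&(L[:,2]>.155)][:,0].max(),4),np.round(L[(abs(L[:,1]-y)<.01)&(L[:,2]>.15)][:,0].min(),4)) for y in(-.15,-.12,-.09,-.06,-.03,0)])
print("lip y",[ (x,L[(abs(L[:,0]-x)<.01)][:,1].max(),L[(abs(L[:,0]-x)<.01)][:,1].min()) for x in(-.05,-.03,0,.03,.05)])
for x in(-.15,-.14,-.13,-.12,-.11,-.1,-.09):
    k=abs(bq[:,0]-x)<.006
    if k.any(): print(x,bq[k,1].min(),bq[k,1].max(),b[k,2].max())
print(bq[:,0].min(), "tray level floor z", np.median(L[(abs(L[:,0])<.05)&(L[:,2]<.15),2]))
E
```

```text
wall +x outer [(-0.15, np.float64(0.075), np.float64(-0.0669)), (-0.12, np.float64(0.0745), np.float64(-0.0664)), (-0.09, np.float64(0.0742), np.float64(-0.0661)), (-0.06, np.float64(0.0744), np.float64(-0.0663)), (-0.03, np.float64(0.0743), np.float64(-0.007)), (0, np.float64(0.0742), np.float64(-0.076))]
lip y [(-0.05, np.float64(0.030609076715811853), np.float64(-0.16886230376382783)), (-0.03, np.float64(0.030511539235904453), np.float64(-0.1687408972790767)), (0, np.float64(0.03028325894536486), np.float64(-0.1699577386018039)), (0.03, np.float64(0.029739007879984184), np.float64(-0.1692649171488251)), (0.05, np.float64(0.03022441624297515), np.float64(-0.16968887213038492))]
-0.15 -0.04953435214014809 -0.038776646851153194 0.24471323538937745
-0.14 -0.050125786346472495 -0.03769454223756465 0.2455085111759609
-0.13 -0.05159605498644129 -0.03769454223756465 0.2455567388287813
-0.12 -0.05052732096758483 -0.03851816732344115 0.24401998575397468
-0.11 -0.05181906076132856 -0.03830634689143684 0.24457268630843007
-0.1 -0.05143408114531226 -0.03855554946855697 0.2433682249535843
-0.09 -0.051053766072948245 -0.03810217811102056 0.2457413092396716
-0.15109354040823822 tray level floor z 0.13558159952171736
```

Emit:
{"fn": "servo_tool", "kwargs": {
  "rows": [
    [0.04, -0.048, 0, 0, 0, 0.05, 1],
    [0.08, -0.095, 0, 0, 0, 0.1, 1],
    [0.12, -0.143, 0, 0, 0, 0.15, 1],
    [0.16, -0.19, 0, 0, 0, 0.2, 1],
    [0.2, -0.238, 0, 0, 0, 0.25, 1],
    [0.24, -0.285, 0, 0, 0, 0.3, 1],
    [0.28, -0.333, 0, 0, 0, 0.35, 1],
    [0.323, -0.382, 0, 0, 0, 0.385, 1]
  ]
}}

```text
time_s: 1.57
ee_pos: [0.4642, 0.2339, 0.2057]
eef_rot: [3.141, 0.0, 3.061]
force: [0.1, 1.3, 0.5]
grip_width: 0.0938
```

Emit:
{"fn": "servo_tool", "kwargs": {
  "rows": [
    [0.107, -0.125, -0.03, 0, 0, 0, 1],
    [0.107, -0.125, -0.05, 0, 0, 0, 1],
    [0.107, -0.125, -0.06, 0, 0, 0, 1],
    [0.107, -0.125, -0.08, 0, 0, 0, 1],
    [0.107, -0.125, -0.1, 0, 0, 0, 1],
    [0.107, -0.125, -0.1, 0, 0, 0, 1],
    [0.107, -0.125, -0.1, 0, 0, 0, 1],
    [0.107, -0.125, -0.1, 0, 0, 0, 1]
  ]
}}

```text
time_s: 2.23
ee_pos: [0.5715, 0.1095, 0.107]
eef_rot: [3.141, 0.002, 3.061]
force: [-0.2, -0.2, 0.5]
grip_width: 0.0938
```

```bash
python3 - <<'E'
from h import *
p=cams.camera("wrist");show(p,"w1.png")
print(ctrl.get_obs()["ee_pos"])
p=cams.camera("side");show(p,"s1.png",(180,100,480,320),2.5)
E
```

```text
[0.57162296 0.10982652 0.10761038]
```

View pics/w1.png

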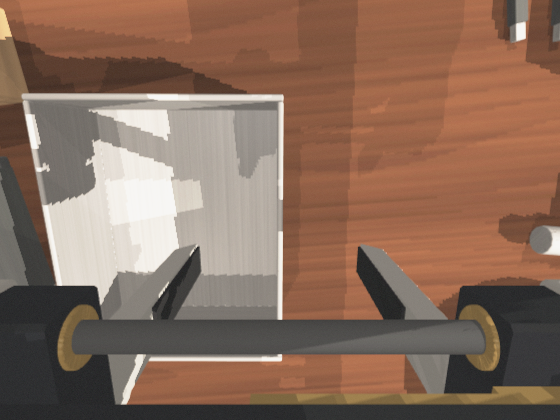

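View pics/s1.png

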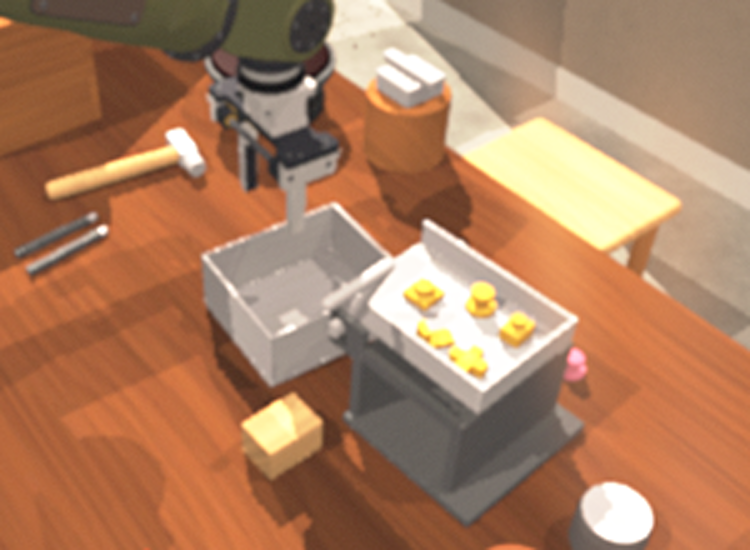

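The wrist view shows the pan's wall (column 281) midway between the fingers (200 and 360). I go down and grip the wall.

Emit:
{"fn": "servo_tool", "kwargs": {
  "rows": [
    [0, -0.001, -0.03, 0, 0, 0, 1],
    [0, -0.001, -0.06, 0, 0, 0, 1],
    [0, -0.001, -0.062, 0, 0, 0, 1],
    [0, -0.001, -0.062, 0, 0, 0, -1],
    [0, -0.001, -0.062, 0, 0, 0, -1],
    [0, -0.001, -0.062, 0, 0, 0, -1],
    [0, -0.001, -0.062, 0, 0, 0, -1],
    [0, -0.001, -0.062, 0, 0, 0, -1]
  ],
  "newtons": 20
}}

```text
time_s: 3.0
ee_pos: [0.5722, 0.1091, 0.047]
eef_rot: [3.14, 0.005, 3.062]
force: [-0.8, 0.4, -0.4]
grip_width: 0.0638
```

Emit:
{"fn": "servo_tool", "kwargs": {
  "rows": [
    [0, 0, 0, 0, 0, 0, -1],
    [0, 0, 0, 0, 0, 0, -1],
    [0, 0, 0, 0, 0, 0, -1],
    [0, 0, 0, 0, 0, 0, -1],
    [0, 0, 0, 0, 0, 0, -1],
    [0, 0, 0, 0, 0, 0, -1],
    [0, 0, 0, 0, 0, 0, -1],
    [0, 0, 0, 0, 0, 0, -1]
  ]
}}

```text
time_s: 3.67
ee_pos: [0.5721, 0.109, 0.0469]
eef_rot: [3.14, 0.005, 3.062]
force: [0.1, -0.9, -0.0]
grip_width: 0.0109
```

Emit:
{"fn": "servo_tool", "kwargs": {
  "rows": [
    [0, 0, 0, 0, 0, 0, -1],
    [0, 0, 0, 0, 0, 0, -1],
    [0, 0, 0, 0, 0, 0, -1],
    [0.001, -0.01, 0, 0, 0, 0.033, -1],
    [0.002, -0.02, 0, 0, 0, 0.066, -1],
    [0.003, -0.03, 0, 0, 0, 0.1, -1],
    [0.004, -0.04, 0, 0, 0, 0.133, -1],
    [0.005, -0.05, 0, 0, 0, 0.167, -1]
  ]
}}

```text
time_s: 4.33
ee_pos: [0.5769, 0.059, 0.047]
eef_rot: [3.14, 0.005, -3.053]
force: [-1.0, 3.5, 0.8]
grip_width: 0.0036
```

```bash
cat > chk.py <<'E'
from h import *
import sys
np.set_printoptions(precision=4,suppress=True)
O=np.array([.591,-.0987]);c,s=np.cos(.085),np.sin(.085);M=np.array([[c,-s],[s,c]])
o=ctrl.get_obs();print(o["time_s"],o["ee_pos"],o["eef_rot"],o["force"],o["grip_width"])
n=sys.argv[1]
p=cams.camera("top");show(p,n+"t.png",(230,100,450,250),3.6);w=cloud(p)
q=(w[...,:2]-O)@M;z=w[...,2]
m=(abs(z-.078)<.012)&(q[...,1]>.035)&(q[...,1]<.23)&(abs(q[...,0])<.14)
P=q[m];cc=P.astype(np.float32)
for nm,k in(("x+",P[(P[:,1]<.11)&(P[:,1]>.04)][:,0].max()),("x-",P[(P[:,1]<.11)&(P[:,1]>.04)][:,0].min())):print(nm,k)
for x in(-.085,-.06,.06,.085):
    print(x,P[abs(P[:,0]-x)<.008][:,1].max())
p=cams.camera("side");show(p,n+"s.png",(180,100,480,320),2.5)
E
python3 chk.py a
```

```text
4.3333 [0.5769 0.059  0.047 ] [ 3.1397  0.0045 -3.0527] [-1.0096  3.4535  0.7982] 0.003638141871296465
x+ 0.09266135247858019
x- -0.09783339950025136Traceback (most recent call last):
  File "chk.py", line 13, in <module>
    print(x,P[abs(P[:,0]-x)<.008][:,1].max())
            ~~~~~~~~~~~~~~~~~~~~~~~~~~~~~~^^
    return umr_maximum(a, axis, None, out, keepdims, initial, where)
ValueError: zero-size array to reduction operation maximum which has no identity
```

Emit:
{"fn": "servo_tool", "kwargs": {
  "rows": [
    [0.001, -0.004, 0, 0, 0, 0, -1],
    [0.002, -0.008, 0, 0, 0, 0, -1],
    [0.002, -0.012, 0, 0, 0, 0, -1],
    [0.003, -0.015, 0, 0, 0, 0, -1],
    [0.003, -0.018, 0, 0, 0, 0, -1],
    [0.003, -0.02, 0, 0, 0, 0, -1],
    [0.003, -0.021, 0, 0, 0, 0, -1],
    [0.003, -0.021, 0, 0, 0, 0, -1]
  ]
}}

```text
time_s: 5.05
ee_pos: [0.5811, 0.0412, 0.0472]
eef_rot: [3.134, 0.008, -3.051]
force: [8.2, 41.0, -3.4]
grip_width: 0.0041
```

```bash
sed -i 's/    print(x,P\[abs.*/    k=P[abs(P[:,0]-x)<.008][:,1]\n    print(x,k.max() if len(k) else None)/' chk.py; python3 chk.py b
```

```text
5.05 [0.5811 0.0412 0.0472] [ 3.1336  0.0082 -3.0506] [ 8.2307 40.9515 -3.3967] 0.0041242975535810255
x+ 0.09515636849805022
x- -0.09477154672968542
-0.085 0.058311974218507694
-0.06 None
0.06 None
0.085 0.0569926013415466
```

View pics/bs.png

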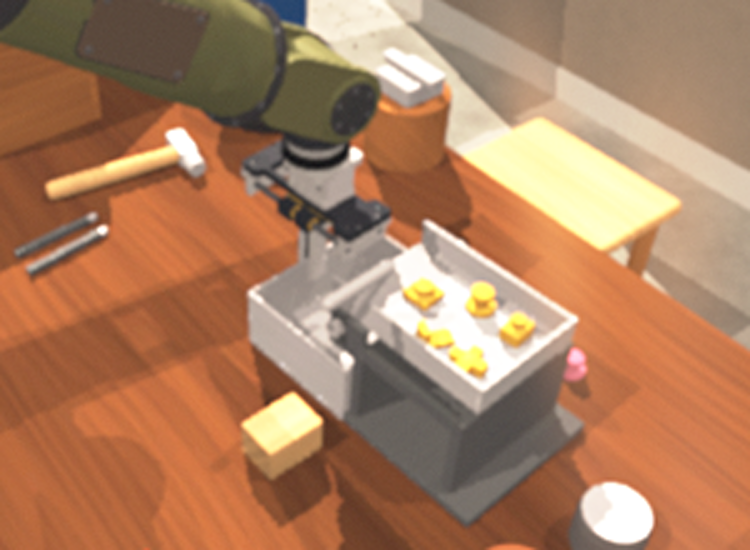

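View pics/bt.png

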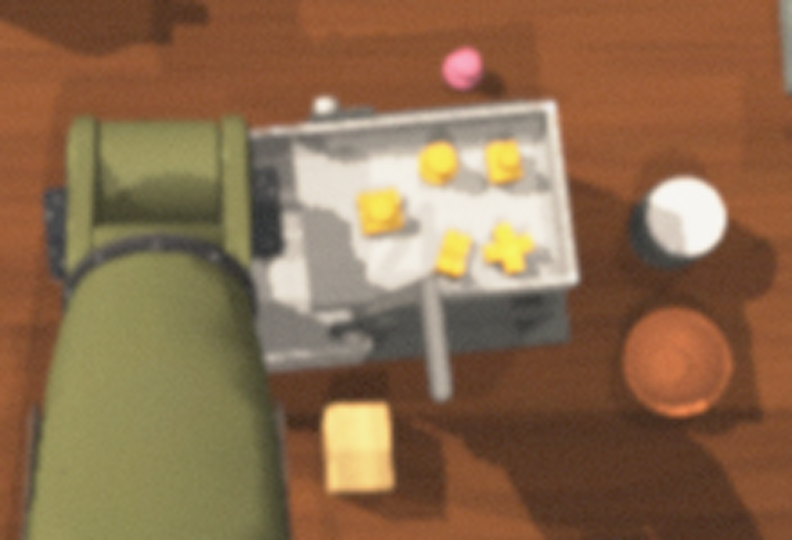

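The pan is against the plate with 41 N of contact force. I ease off, release and lift.

Emit:
{"fn": "servo_tool", "kwargs": {
  "rows": [
    [0, 0.0005, 0, 0, 0, 0, -1],
    [0, 0.0005, 0, 0, 0, 0, -1],
    [0, 0.0005, 0, 0, 0, 0, 0.2],
    [0, 0.0005, 0, 0, 0, 0, 0.2],
    [0, 0.0005, 0, 0, 0, 0, 0.2],
    [0, 0.0005, 0, 0, 0, 0, 0.2],
    [0, 0.0005, 0, 0, 0, 0, 0.2],
    [0, 0.0005, 0, 0, 0, 0, 0.2]
  ]
}}

```text
time_s: 5.82
ee_pos: [0.5811, 0.0416, 0.0473]
eef_rot: [3.134, 0.008, -3.051]
force: [-0.3, 0.6, 0.1]
grip_width: 0.0405
```

Emit:
{"fn": "servo_tool", "kwargs": {
  "rows": [
    [0, 0.004, 0.03, 0, 0, 0, 0.2],
    [0, 0.008, 0.07, 0, 0, 0, 0.2],
    [0, 0.008, 0.11, 0, 0, 0, 0.2],
    [0, 0.008, 0.15, 0, 0, 0, 0.2],
    [0, 0.008, 0.19, 0, 0, 0, 0.2],
    [0, 0.008, 0.23, 0, 0, 0, 0.2],
    [0, 0.008, 0.26, 0, 0, 0, 0.0],
    [0, 0.008, 0.26, 0, 0, 0, 0.0]
  ]
}}

```text
time_s: 6.48
ee_pos: [0.5823, 0.0495, 0.3142]
eef_rot: [3.135, 0.018, -3.051]
force: [-0.6, 0.9, 0.4]
grip_width: 0.0477
```

```bash
python3 chk.py c
```

```text
6.4833 [0.5823 0.0495 0.3142] [ 3.1348  0.018  -3.0506] [-0.5882  0.936   0.3547] 0.04773469519756862
x+ -0.09061260319011119
x- -0.09456423167146694
-0.085 0.06140199077098851
-0.06 None
0.06 0.13956462808973197
0.085 0.14133012324863475
```

Emit:
{"fn": "servo_tool", "kwargs": {
  "rows": [
    [-0.02, -0.035, 0, 0, 0, 0, 0],
    [-0.04, -0.07, 0, 0, 0, 0, 0],
    [-0.06, -0.105, 0, 0, 0, 0, 0],
    [-0.08, -0.14, 0, 0, 0, 0, 0],
    [-0.1, -0.175, 0, 0, 0, 0, 0],
    [-0.117, -0.204, 0, 0, 0, 0, 0],
    [-0.117, -0.204, 0, 0, 0, 0, 0],
    [-0.117, -0.204, 0, 0, 0, 0, 0]
  ]
}}

```text
time_s: 7.25
ee_pos: [0.4634, -0.1555, 0.3065]
eef_rot: [3.133, 0.008, -3.054]
force: [-0.2, 0.6, 0.5]
grip_width: 0.0471
```

```bash
python3 chk.py d; python3 - <<'E'
from h import *
p=cams.camera("wrist");show(p,"dw.png")
E
```

```text
7.25 [ 0.4634 -0.1555  0.3065] [ 3.1331  0.0079 -3.0536] [-0.2488  0.5993  0.4751] 0.047114505099749744
x+ 0.09546446704015209
x- -0.09502148901378793
-0.085 0.14031032220074063
-0.06 0.14061748903379112
0.06 0.14072605801629479
0.085 0.14164617013280195
```

View pics/dw.png

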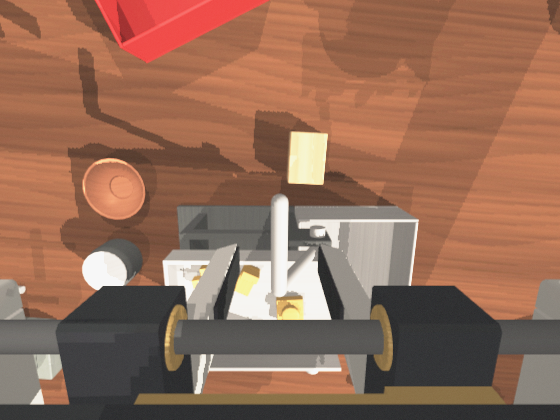

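View pics/dt.png

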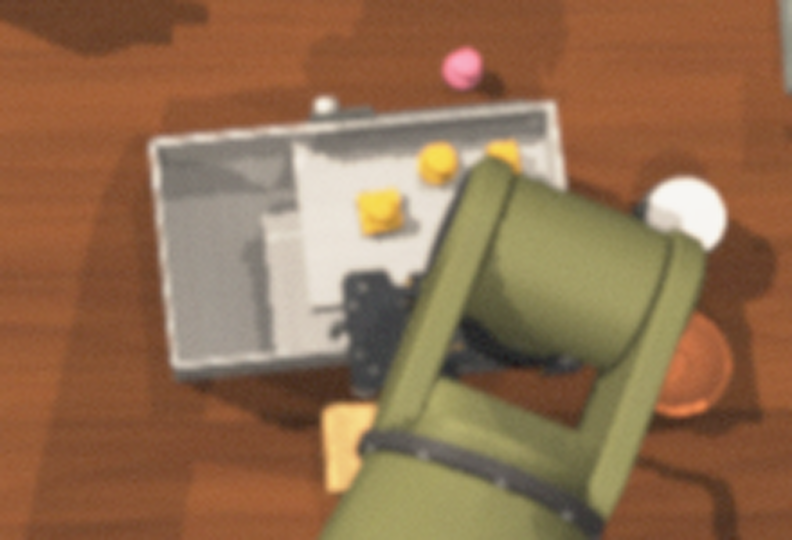

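View pics/ds.png

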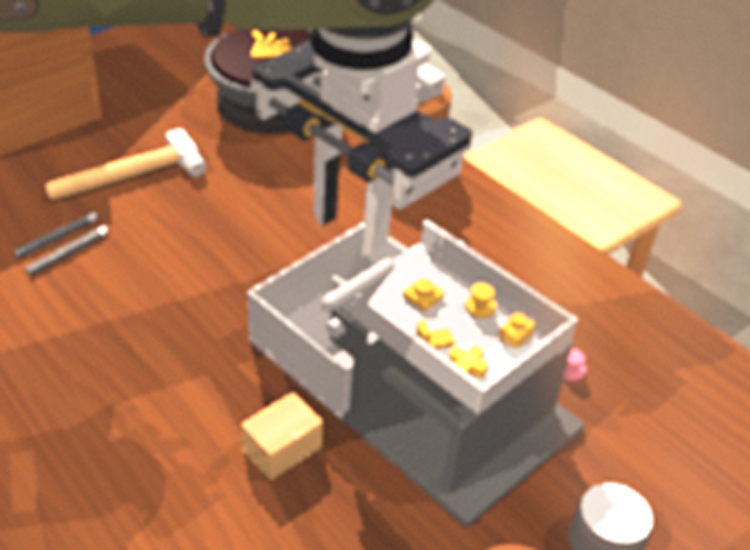

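Emit:
{"fn": "servo_tool", "kwargs": {
  "rows": [
    [0, 0, -0.03, 0, 0, 0, 0],
    [0, 0, -0.06, 0, 0, 0, 0],
    [0, 0, -0.08, 0, 0, 0, 0],
    [0, 0, -0.088, 0, 0, 0, 0],
    [0, 0, -0.088, 0, 0, 0, -0.6],
    [0, 0, -0.088, 0, 0, 0, -0.6],
    [0, 0, -0.088, 0, 0, 0, -0.6],
    [0, 0, -0.088, 0, 0, 0, -0.6]
  ]
}}

```text
time_s: 8.07
ee_pos: [0.4651, -0.1537, 0.2203]
eef_rot: [3.134, 0.01, -3.049]
force: [0.5, 0.2, 0.3]
grip_width: 0.0238
```

```bash
python3 - <<'E'
from h import *
print(ctrl.get_obs()["ee_pos"])
p=cams.camera("wrist");show(p,"ew.png")
p=cams.camera("side");show(p,"es.png",(180,100,480,320),2.5)
# arc plan: stand frame bar centre vs tilt, as world shift from level
a0=np.arctan2(-.046,.100)
for t in np.arange(0,1.31,.1):
    y=.110*np.sin(a0+t)+.046;z=.110*np.cos(a0+t)-.1
    print(round(t,2),np.round([-.085*y,.9964*y,z],4))
E
```

```text
[ 0.46513004 -0.15373008  0.22025725]
0.0 [-0.      0.     -0.0001]
0.1 [-0.0009  0.0102  0.004 ]
0.2 [-0.0018  0.0207  0.0071]
0.3 [-0.0027  0.0315  0.0091]
0.4 [-0.0036  0.0424  0.0099]
0.5 [-0.0046  0.0534  0.0097]
0.6 [-0.0055  0.0643  0.0084]
0.7 [-0.0064  0.0749  0.006 ]
0.8 [-0.0073  0.0854  0.0026]
0.9 [-0.0081  0.0954 -0.0019]
1.0 [-0.0089  0.1049 -0.0073]
1.1 [-0.0097  0.1138 -0.0137]
1.2 [-0.0104  0.122  -0.0209]
1.3 [-0.011   0.1295 -0.029 ]
```

View pics/ew.png

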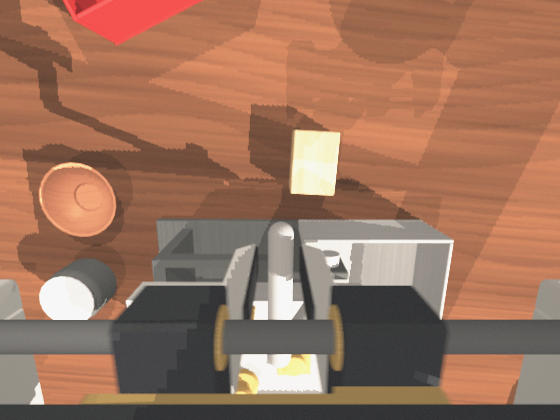

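View pics/es.png

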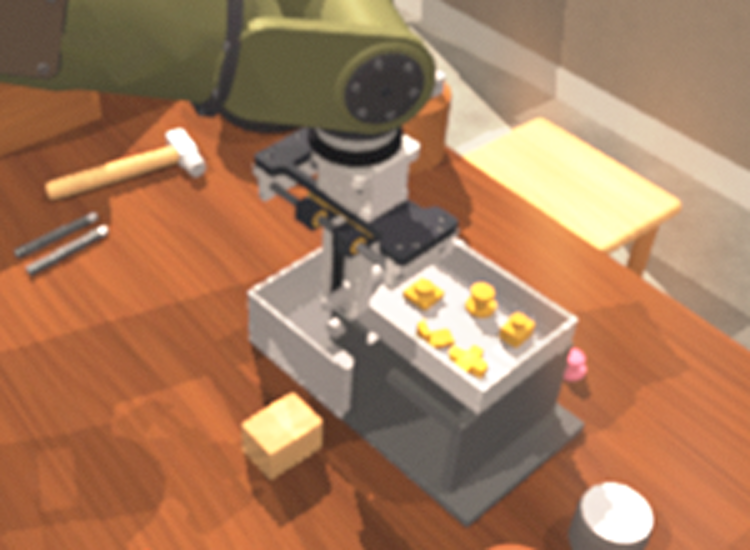

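The bar sits between the pads at column 281. I start tipping along the arc.

Emit:
{"fn": "servo_tool", "kwargs": {
  "rows": [
    [0, 0.004, 0.001, 0, 0, 0, -0.6],
    [-0.001, 0.008, 0.003, 0, 0, 0, -0.6],
    [-0.001, 0.013, 0.004, 0, 0, 0, -0.6],
    [-0.002, 0.018, 0.006, 0, 0, 0, -0.6],
    [-0.002, 0.023, 0.007, 0, 0, 0, -0.6],
    [-0.003, 0.028, 0.008, 0, 0, 0, -0.6],
    [-0.003, 0.033, 0.009, 0, 0, 0, -0.6],
    [-0.003, 0.038, 0.009, 0, 0, 0, -0.6]
  ]
}}

```text
time_s: 8.83
ee_pos: [0.4624, -0.1164, 0.2304]
eef_rot: [3.137, 0.012, -3.05]
force: [0.0, -8.3, 5.2]
grip_width: 0.0187
```

```bash
cat > lk.py <<'E'
from h import *
import sys
o=ctrl.get_obs();print(o["time_s"],o["ee_pos"],o["eef_rot"],o["force"],o["grip_width"])
p=cams.camera("side");show(p,sys.argv[1]+".png",(200,120,460,320),2.5)
E
python3 lk.py f
```

```text
8.8333 [ 0.46237483 -0.11638486  0.23041222] [ 3.13710643  0.01245593 -3.05013347] [ 0.01410895 -8.32142896  5.20180075] 0.018695457143954892
```

View pics/f.png

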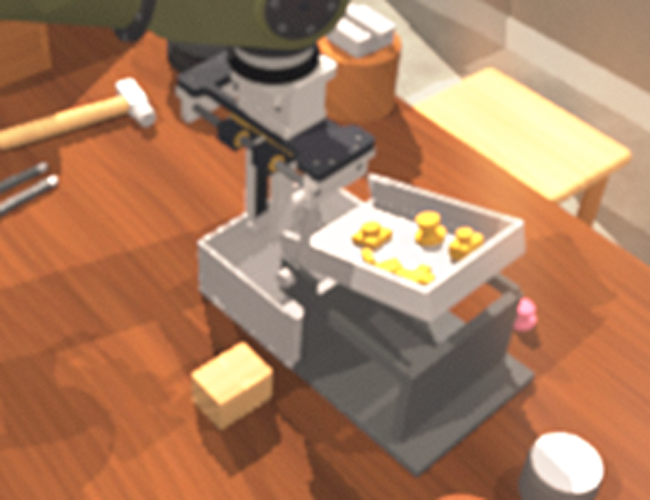

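Emit:
{"fn": "servo_tool", "kwargs": {
  "rows": [
    [0, 0.003, 0.0, 0, 0, 0, -0.6],
    [0, 0.006, 0.0, 0, 0, 0, -0.6],
    [-0.001, 0.009, 0, 0, 0, 0, -0.6],
    [-0.001, 0.012, 0, 0, 0, 0, -0.6],
    [-0.001, 0.015, 0, 0, 0, 0, -0.6],
    [-0.002, 0.018, 0, 0, 0, 0, -0.6],
    [-0.002, 0.021, 0, 0, 0, 0, -0.6],
    [-0.002, 0.024, 0, 0, 0, 0, -0.6]
  ]
}}

```text
time_s: 9.55
ee_pos: [0.4605, -0.0919, 0.231]
eef_rot: [3.138, 0.014, -3.05]
force: [-2.4, -6.0, 3.0]
grip_width: 0.0188
```

```bash
python3 lk.py g
```

```text
9.55 [ 0.46052345 -0.09191266  0.23103821] [ 3.13806915  0.01352571 -3.0500264 ] [-2.37963459 -6.01802918  2.9791598 ] 0.018774107308534422
```

View pics/g.png

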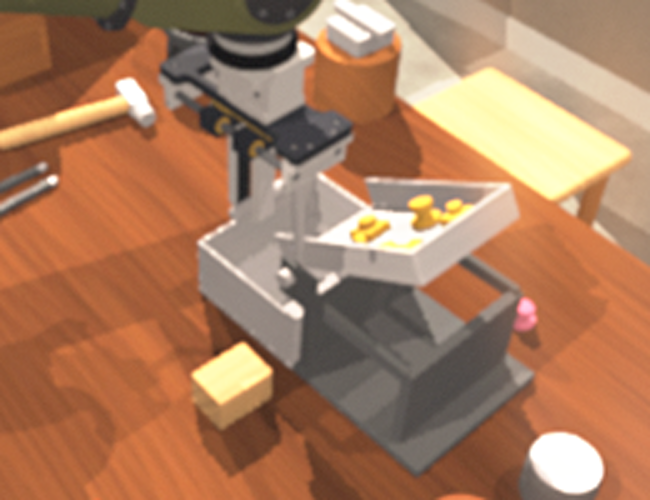

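Emit:
{"fn": "servo_tool", "kwargs": {
  "rows": [
    [0, 0.0025, 0.0, 0, 0, 0, -0.6],
    [0, 0.005, -0.001, 0, 0, 0, -0.6],
    [-0.001, 0.0075, -0.001, 0, 0, 0, -0.6],
    [-0.001, 0.01, -0.002, 0, 0, 0, -0.6],
    [-0.001, 0.0125, -0.003, 0, 0, 0, -0.6],
    [-0.001, 0.015, -0.003, 0, 0, 0, -0.6],
    [-0.002, 0.0175, -0.004, 0, 0, 0, -0.6],
    [-0.002, 0.02, -0.005, 0, 0, 0, -0.6]
  ]
}}

```text
time_s: 10.27
ee_pos: [0.4583, -0.0711, 0.2259]
eef_rot: [3.137, 0.013, -3.05]
force: [0.4, -1.3, 1.5]
grip_width: 0.0186
```

```bash
python3 lk.py i
```

```text
10.2667 [ 0.45834203 -0.0711189   0.22593035] [ 3.13742511  0.0133189  -3.04984576] [ 0.36236515 -1.31070568  1.48778786] 0.018554534588521725
```

View pics/i.png

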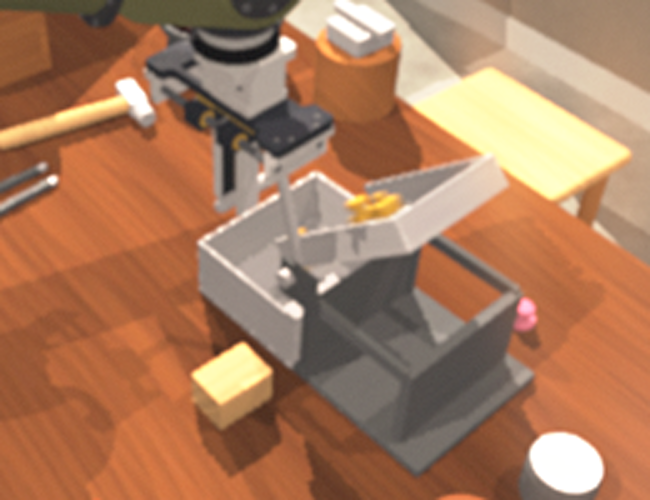

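Emit:
{"fn": "servo_tool", "kwargs": {
  "rows": [
    [0, 0.002, -0.001, 0, 0, 0, -0.6],
    [0, 0.004, -0.001, 0, 0, 0, -0.6],
    [0, 0.006, -0.002, 0, 0, 0, -0.6],
    [-0.001, 0.008, -0.003, 0, 0, 0, -0.6],
    [-0.001, 0.01, -0.004, 0, 0, 0, -0.6],
    [-0.001, 0.012, -0.005, 0, 0, 0, -0.6],
    [-0.001, 0.014, -0.006, 0, 0, 0, -0.6],
    [-0.001, 0.016, -0.007, 0, 0, 0, -0.6]
  ]
}}

```text
time_s: 10.98
ee_pos: [0.4572, -0.0545, 0.2186]
eef_rot: [3.137, 0.013, -3.05]
force: [-0.5, -0.8, 1.1]
grip_width: 0.0187
```

Emit:
{"fn": "servo_tool", "kwargs": {
  "rows": [
    [0, 0.002, -0.001, 0, 0, 0, -0.6],
    [0, 0.004, -0.002, 0, 0, 0, -0.6],
    [0, 0.006, -0.003, 0, 0, 0, -0.6],
    [-0.001, 0.008, -0.005, 0, 0, 0, -0.6],
    [-0.001, 0.01, -0.006, 0, 0, 0, -0.6],
    [-0.001, 0.012, -0.007, 0, 0, 0, -0.6],
    [-0.001, 0.014, -0.009, 0, 0, 0, -0.6],
    [-0.001, 0.016, -0.01, 0, 0, 0, -0.6]
  ]
}}

```text
time_s: 11.65
ee_pos: [0.4561, -0.0383, 0.2083]
eef_rot: [3.137, 0.012, -3.05]
force: [-1.0, -3.0, -1.8]
grip_width: 0.0186
```

```bash
python3 lk.py j; python3 chk.py k
```

```text
11.65 [ 0.4561297  -0.03831009  0.20826004] [ 3.13693963  0.0124962  -3.04965876] [-1.01598226 -3.0210285  -1.77305215] 0.018638627404782986
11.7 [ 0.4561 -0.038   0.2081] [ 3.1367  0.0124 -3.0495] [ 0.6495 -1.216  -0.8557] 0.01900691773254933
x+ 0.09628103783234024
x- -0.09431105958310024
-0.085 0.10253010377688763
-0.06 None
0.06 0.1410160594898461
0.085 0.14134331158567762
```

View pics/j.png

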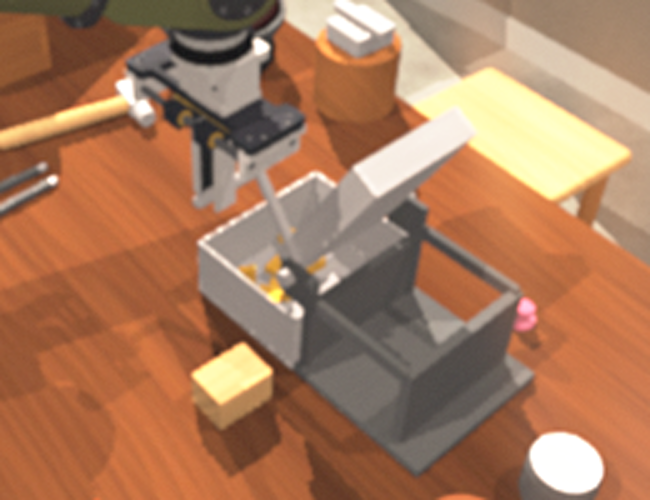

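View pics/kt.png

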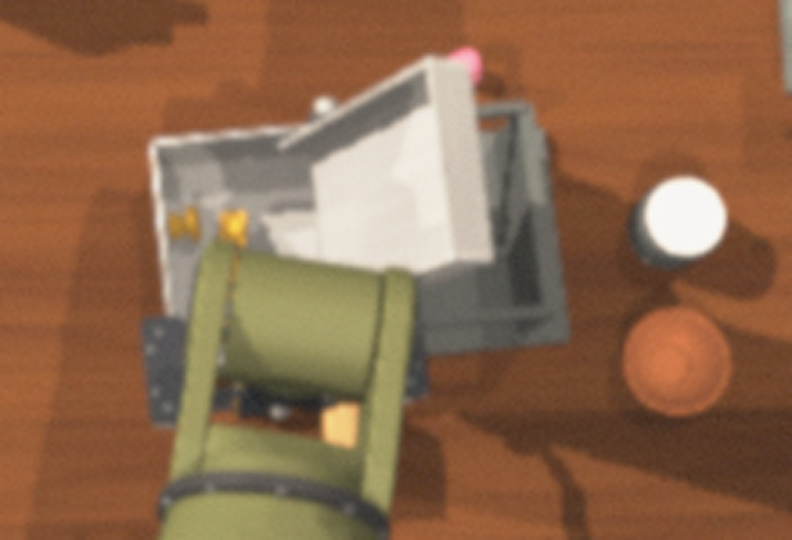

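Emit:
{"fn": "servo_tool", "kwargs": {
  "rows": [
    [0, 0.002, -0.001, 0, 0, 0, -0.6],
    [0, 0.004, -0.003, 0, 0, 0, -0.6],
    [0, 0.006, -0.005, 0, 0, 0, -0.6],
    [-0.001, 0.008, -0.007, 0, 0, 0, -0.6],
    [-0.001, 0.01, -0.008, 0, 0, 0, -0.6],
    [-0.001, 0.012, -0.01, 0, 0, 0, -0.6],
    [-0.001, 0.013, -0.011, 0, 0, 0, -0.6],
    [-0.001, 0.013, -0.011, 0, 0, 0, -0.6]
  ]
}}

```text
time_s: 12.47
ee_pos: [0.4551, -0.0251, 0.1972]
eef_rot: [3.137, 0.012, -3.049]
force: [-0.2, 0.2, 0.3]
grip_width: 0.0188
```

```bash
python3 lk.py l; python3 chk.py m; python3 - <<'E'
from h import *
p=cams.camera("wrist");show(p,"mw.png")
E
```

```text
12.4667 [ 0.45507284 -0.02506351  0.19719704] [ 3.13667957  0.01219732 -3.04910473] [-0.20171209  0.20143014  0.34895672] 0.01879389361515396
12.5167 [ 0.4551 -0.0252  0.1973] [ 3.1367  0.0123 -3.0492] [-1.1093 -1.3695 -0.179 ] 0.0189817131397046
x+ 0.09593539237662878
x- 0.09026290365280372
-0.085 None
-0.06 None
0.06 0.1407262281016717
0.085 0.1413237039324626
```

View pics/l.png

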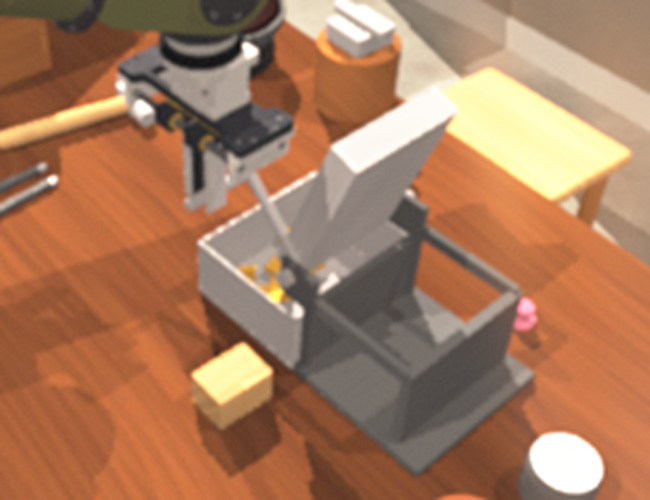

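View pics/mt.png

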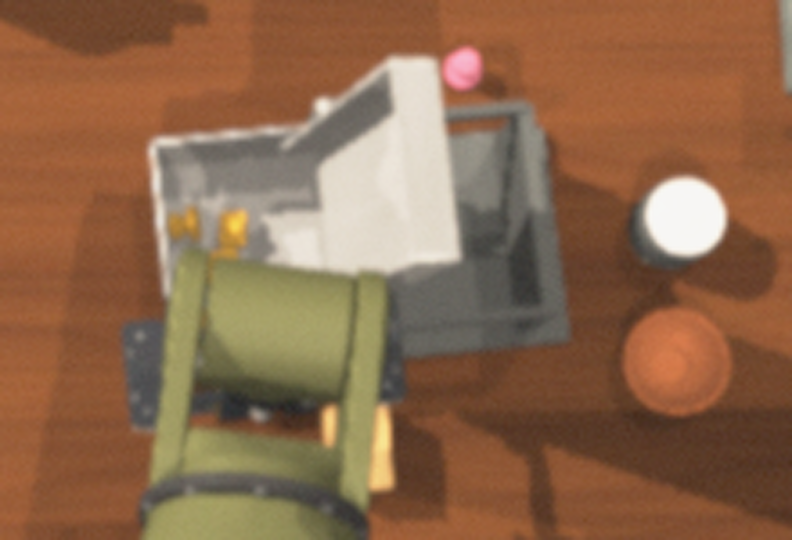

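View pics/mw.png

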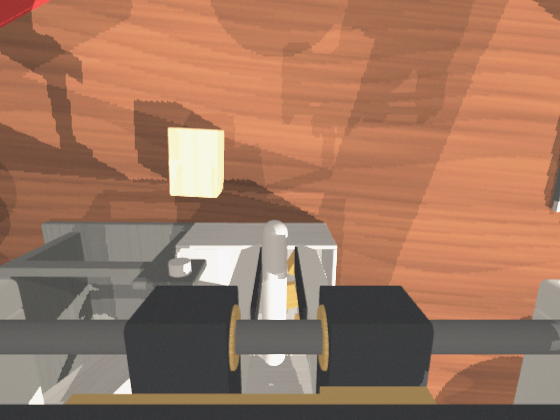

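```bash
python3 - <<'E'
from h import *
p=cams.camera("side");show(p,"n.png",(270,185,360,260),8)
E
```

```text
(no output)
```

View pics/n.png

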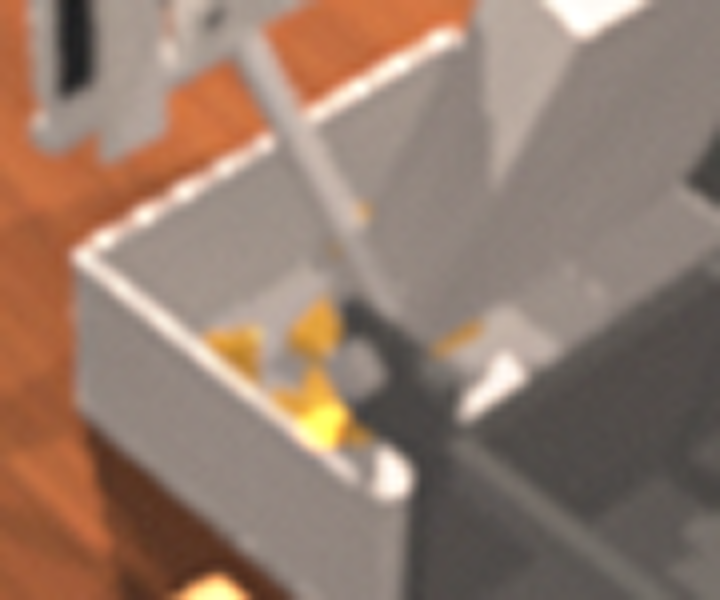

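Five brass pieces are in the pan in the crop, at about (235,345), (315,330), (315,410), (350,215) and (455,335), and the tray looks empty. I let the tray down along the arc.

Emit:
{"fn": "servo_tool", "kwargs": {
  "rows": [
    [0, -0.003, 0.003, 0, 0, 0, -0.6],
    [0.001, -0.007, 0.007, 0, 0, 0, -0.6],
    [0.001, -0.011, 0.01, 0, 0, 0, -0.6],
    [0.001, -0.015, 0.013, 0, 0, 0, -0.6],
    [0.001, -0.019, 0.016, 0, 0, 0, -0.6],
    [0.002, -0.023, 0.019, 0, 0, 0, -0.6],
    [0.002, -0.027, 0.021, 0, 0, 0, -0.6],
    [0.002, -0.031, 0.023, 0, 0, 0, -0.6]
  ]
}}

```text
time_s: 13.38
ee_pos: [0.4574, -0.0569, 0.2208]
eef_rot: [3.137, 0.013, -3.05]
force: [1.1, -1.2, -0.7]
grip_width: 0.019
```

```bash
python3 lk.py o;python3 chk.py o2
```

```text
13.3833 [ 0.45735354 -0.05691981  0.22076371] [ 3.1370618   0.01303171 -3.04956791] [ 1.12803046 -1.20873509 -0.70978125] 0.018962028496484856
13.4333 [ 0.4574 -0.0574  0.221 ] [ 3.1374  0.0132 -3.0498] [-0.3202 -2.461  -0.6722] 0.019052973116769453
x+ 0.09605141641728757
x- -0.09420822673378958
-0.085 0.1403105586754254
-0.06 0.14062995961378735
0.06 0.14101777567263446
0.085 0.14163849111947271
```

View pics/o.png

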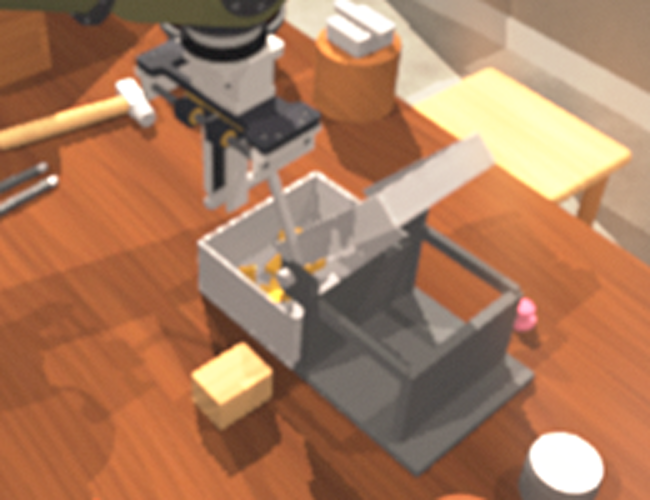

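Emit:
{"fn": "servo_tool", "kwargs": {
  "rows": [
    [0.0, -0.005, 0.002, 0, 0, 0, -0.6],
    [0.001, -0.01, 0.004, 0, 0, 0, -0.6],
    [0.001, -0.015, 0.006, 0, 0, 0, -0.6],
    [0.002, -0.02, 0.008, 0, 0, 0, -0.6],
    [0.002, -0.026, 0.009, 0, 0, 0, -0.6],
    [0.003, -0.031, 0.01, 0, 0, 0, -0.6],
    [0.003, -0.036, 0.011, 0, 0, 0, -0.6],
    [0.004, -0.042, 0.0115, 0, 0, 0, -0.6]
  ]
}}

```text
time_s: 14.2
ee_pos: [0.4612, -0.0992, 0.2322]
eef_rot: [3.137, 0.013, -3.05]
force: [-0.5, -2.1, -1.7]
grip_width: 0.0188
```

```bash
python3 lk.py q
```

```text
14.2 [ 0.46123313 -0.0991978   0.23224733] [ 3.13693161  0.01288425 -3.05002218] [-0.54383457 -2.12211269 -1.70729186] 0.018841570050828076
```

View pics/q.png

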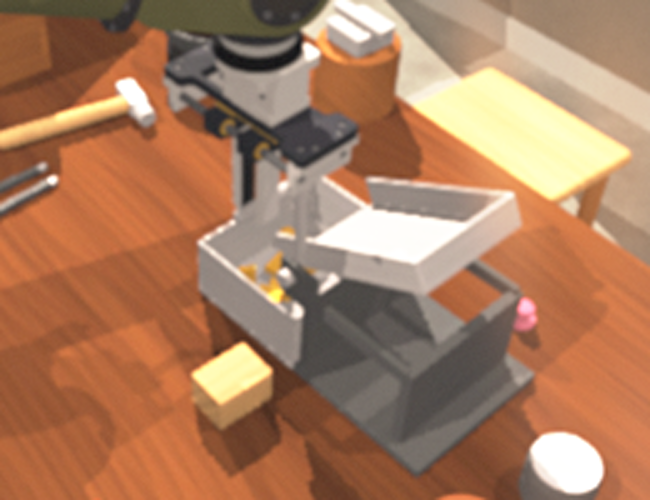

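Tray is empty. Two more calls to level, slowing towards the end.

Emit:
{"fn": "servo_tool", "kwargs": {
  "rows": [
    [0.0, -0.005, 0, 0, 0, 0, -0.6],
    [0.001, -0.01, 0, 0, 0, 0, -0.6],
    [0.001, -0.015, 0, 0, 0, 0, -0.6],
    [0.002, -0.02, -0.001, 0, 0, 0, -0.6],
    [0.002, -0.025, -0.002, 0, 0, 0, -0.6],
    [0.003, -0.03, -0.003, 0, 0, 0, -0.6],
    [0.003, -0.034, -0.004, 0, 0, 0, -0.6],
    [0.003, -0.038, -0.005, 0, 0, 0, -0.6]
  ]
}}

```text
time_s: 14.92
ee_pos: [0.4645, -0.1384, 0.227]
eef_rot: [3.137, 0.013, -3.05]
force: [-0.4, -1.6, -2.3]
grip_width: 0.0185
```

Emit:
{"fn": "servo_tool", "kwargs": {
  "rows": [
    [0.0, -0.003, -0.001, 0, 0, 0, -0.6],
    [0, -0.006, -0.002, 0, 0, 0, -0.6],
    [0.001, -0.009, -0.003, 0, 0, 0, -0.6],
    [0.001, -0.012, -0.004, 0, 0, 0, -0.6],
    [0.001, -0.014, -0.005, 0, 0, 0, -0.6],
    [0.001, -0.016, -0.006, 0, 0, 0, -0.6],
    [0.001, -0.018, -0.007, 0, 0, 0, -0.6],
    [0.001, -0.018, -0.007, 0, 0, 0, -0.6]
  ]
}}

```text
time_s: 15.58
ee_pos: [0.4655, -0.1554, 0.2204]
eef_rot: [3.135, 0.013, -3.05]
force: [-0.9, 8.6, 5.2]
grip_width: 0.019
```

```bash
python3 lk.py r; python3 chk.py r2
```

```text
15.5833 [ 0.4655357  -0.15540797  0.22040043] [ 3.13468063  0.01342904 -3.05004781] [-0.85608457  8.55431087  5.24426783] 0.01896763232130713
15.6333 [ 0.4656 -0.1554  0.2204] [ 3.135   0.0135 -3.05  ] [0.0006 8.6914 4.8897] 0.01873670885157109
x+ 0.0964866389473723
x- -0.09484278215869217
-0.085 0.14030101041121903
-0.06 0.14093479189572694
0.06 0.14071560783954146
0.085 0.1413422908686554
```

View pics/r.png

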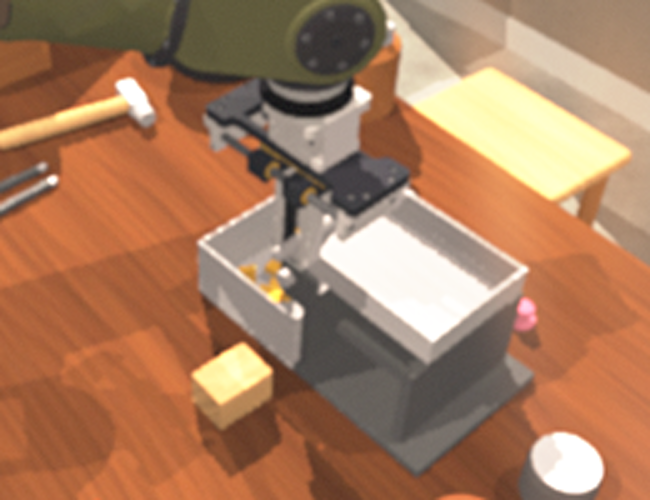

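The tray is on its rest (8.6 N of counterforce). I recentre, open and lift off.

Emit:
{"fn": "servo_tool", "kwargs": {
  "rows": [
    [0, 0.001, 0, 0, 0, 0, -0.6],
    [0, 0.001, 0, 0, 0, 0, -0.3],
    [0, 0.001, 0, 0, 0, 0, 0],
    [0, 0.001, 0, 0, 0, 0, 0],
    [0, 0.001, 0, 0, 0, 0, 0],
    [0, 0.001, 0, 0, 0, 0, 0],
    [0, 0.001, 0, 0, 0, 0, 0],
    [0, 0.001, 0, 0, 0, 0, 0]
  ]
}}

```text
time_s: 16.4
ee_pos: [0.4656, -0.1545, 0.2204]
eef_rot: [3.135, 0.014, -3.05]
force: [0.0, 0.4, -0.1]
grip_width: 0.0467
```

Emit:
{"fn": "servo_tool", "kwargs": {
  "rows": [
    [0, 0, 0.02, 0, 0, 0, 0],
    [0, 0, 0.05, 0, 0, 0, 0],
    [0, 0, 0.08, 0, 0, 0, 0],
    [0, 0, 0.11, 0, 0, 0, 0],
    [-0.02, 0, 0.13, 0, 0, 0, 0],
    [-0.05, 0, 0.14, 0, 0, 0, 0],
    [-0.08, 0, 0.15, 0, 0, 0, 0],
    [-0.11, 0, 0.15, 0, 0, 0, 0]
  ]
}}

```text
time_s: 17.07
ee_pos: [0.3546, -0.1544, 0.3719]
eef_rot: [3.137, 0.015, -3.049]
force: [-1.5, -0.9, 0.8]
grip_width: 0.047
```

Emit:
{"fn": "servo_tool", "kwargs": {
  "rows": [
    [0, -0.02, 0, 0, 0, 0, 0],
    [0, -0.05, 0, 0, 0, 0, 0],
    [0, -0.08, 0, 0, 0, 0, 0],
    [0, -0.11, 0, 0, 0, 0, 0],
    [0, -0.14, 0, 0, 0, 0, 0],
    [0, -0.15, 0, 0, 0, 0, 0],
    [0, -0.15, 0, 0, 0, 0, 0],
    [0, -0.15, 0, 0, 0, 0, 0]
  ]
}}

```text
time_s: 17.73
ee_pos: [0.3546, -0.304, 0.3718]
eef_rot: [3.136, 0.015, -3.05]
force: [0.4, -1.0, 0.9]
grip_width: 0.0471
```

```bash
python3 lk.py t; python3 chk.py t2
```

```text
17.7333 [ 0.35456912 -0.30395118  0.37176646] [ 3.13610585  0.01513898 -3.0501129 ] [ 0.36018384 -1.04352018  0.9492918 ] 0.04714194979647901
17.7833 [ 0.3547 -0.3034  0.3721] [ 3.1366  0.0156 -3.0492] [-0.1585  0.5501  0.4136] 0.04700233856129309
x+ 0.09577377647432311
x- -0.09486825370348437
-0.085 0.1403128864050575
-0.06 0.1409104602085321
0.06 0.1410257634976473
0.085 0.14133939016020897
```

View pics/t.png

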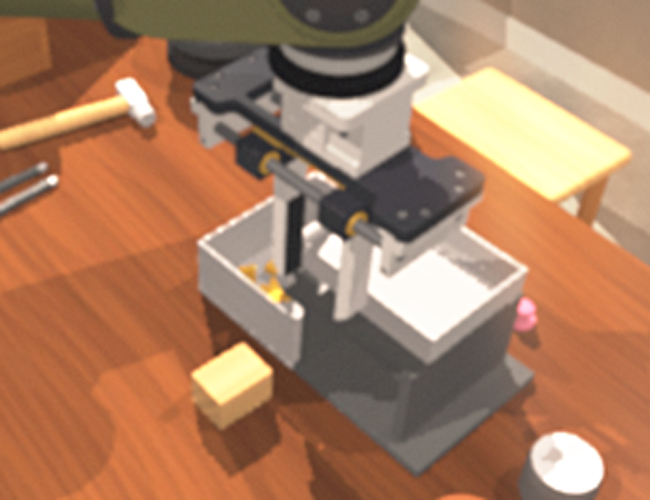

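View pics/t2t.png

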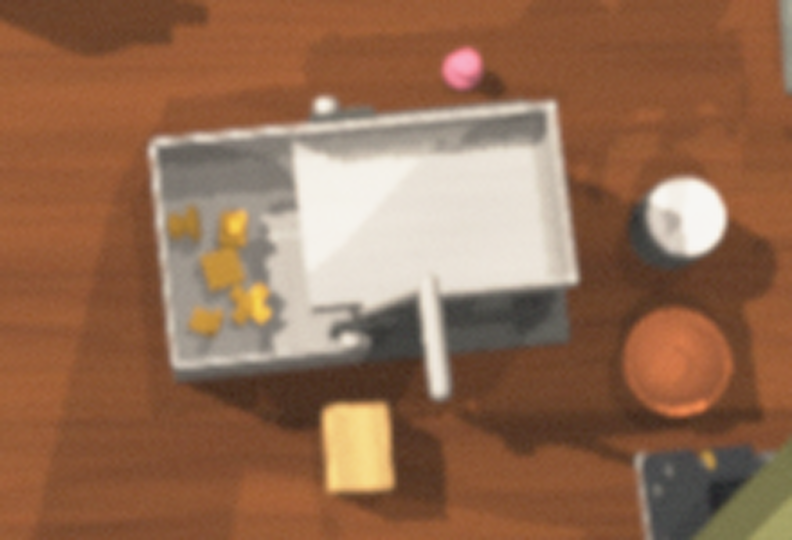

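The top view shows all five castings in the pan at (183,222), (235,227), (222,268), (252,302) and (205,321). The tray is empty and level, and the bystanders sit at the same pixels as before.

```bash
python3 -c "
from station import hand_in
print(hand_in())"
```

```text
the job is handed in; nothing more can be done
None
```

The job is handed in at about 18 s of the 64 s allowed; the hand-in gave no verdict.

**What I did**
- I gripped the metal pan by its far wall, turned it square and slid it against the stop plate. The contact force peaked at 41 N, read at the wrist with the fingers holding the pan.
- I caged the push bar loosely between the fingers and tipped the tray to about 1.2 rad. I then let it down along the same arc at about 0.55 rad/s until it sat on its rest.

**Last checks, from the top camera**
- **Pan:** about 0.5 mm off the y = 60 mm home position, within 1 mm of centred, and square to within about 0.01 rad.
- **Castings:** five brass pieces are visible in the pan and the tray is empty.
- **Tray:** the bar and tray look the same as in the level picture from before tipping.
- **Bystanders:** the wooden block, tin and dish are at the same pixels as at the start. The hammer and punches showed no change in the side view, but I did not measure them.

No check failed. The only disagreement was in the first measurements: the network's lip point was about 1 cm off the depth fit, so I used the depth fit.

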